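# Sort the snack pots into the back-door caddy

### The job

Put the snack pots away by colour: give the red clamp knob on the wooden caddy a quarter turn clockwise to free the gate, slide the gate by its orange tab all the way across to the caddy's centre so that both bays stand open, then slide every blue pot fully into the blue-lined bay and the yellow pot fully into the yellow-lined bay. Push the pots along the bench without lifting or tipping them, and leave everything else where it stands.

Things in the scene. Friction and masses are not known exactly. Their poses are not given: they have to be found in the camera images.
- caddy: fixed plywood caddy; two open-topped bays with mouths facing the robot, either side of a solid centre block (140 wide, 36 high). Origin: bench level, middle of the mouth line; +x into the bays, +y to the robot's left. Each bay inside: y 70 to 195 (or -195 to -70) mm, x 0 to 160 mm; walls 6 thick, 36 high; no sill or floor: pots slide straight in.
- liner_blue: thin blue sheet on the floor of one bay with a blue card up the back wall (to 70 mm); marks the blue bay. Which bay it is in varies. Origin: centre of that bay's inner floor (80 mm in from the mouth); axes as the caddy's. Two pots fit one behind the other.
- liner_yellow: the same in yellow, in the other bay. Origin: centre of that bay's inner floor (80 mm in from the mouth); axes as the caddy's.
- gate (a joint): slide of the aluminium gate, m: 0 = closed over the left (+y) bay's mouth, 0.1325 = stop, in front of the centre block, both bays open; moves in the caddy's -y. Panel 130 mm wide, 10 thick, 40 high, mid-plane 9 mm in front of the mouth line. Slides with about 2 N and stays where left.
- gate_tab (a point): top of the orange upright tab at the middle of the gate, 72 mm above the bench; the tab is 16 mm wide (along the slide), 14 mm thick and stands free from 40 to 72 mm height. Push it sideways.
- clamp (a joint): angle of the clamp knob, rad: 0 = locked (its steel strut props against the orange lug near the gate's inner end and the gate can move only a few mm), 1.57 = stop, free. Grows clockwise seen from above. Turns with about 0.06 N m and stays where left.
- clamp_grip (a point): middle of the knob's red grip bar, on its vertical axis, 30 mm behind the mouth line on the caddy's centre block, 67 mm above the bench. Bar 50 mm long, 14 thick, from 56 to 78 mm height; at joint 0 it lies along the caddy's x, at 1.57 along y. The strut below it (45 to 55 mm height) reaches 68 mm from the axis.
- pot_blue_a: round lidded snack pot, blue, 72 mm diameter, 50 mm tall, about 90 g, too wide for a comfortable grasp and meant to be pushed; stands upright on the bench. Origin: centre of its underside.
- pot_blue_b: round lidded snack pot, blue, same as the other, 72 mm diameter, 50 mm tall, about 90 g, too wide for a comfortable grasp and meant to be pushed; stands upright on the bench. Origin: centre of its underside.
- pot_yellow: round lidded snack pot, yellow, 72 mm diameter, 50 mm tall, about 90 g, too wide for a comfortable grasp and meant to be pushed; stands upright on the bench. Origin: centre of its underside.
- bento: bystander: red bento box with clip-on lid, 124 x 194 x 59 mm. Origin: centre of its underside.
- jar: bystander: glass jar with steel twist cap, 80 mm diameter, 110 mm tall. Origin: centre of its underside.
- tin: bystander: small aluminium tin, 58 mm diameter, 34 mm tall, standing on top of the caddy's centre block towards the back. Origin: centre of its underside.
- cup: bystander: green plastic cup, 76 mm rim, 100 mm tall. Origin: centre of its underside.
- fork: bystander: bamboo fork, 170 mm long, 6 mm thick, lying on the bench to the left of the pots. Origin: near the middle of its length, underside; x along its length.
Mind the look-alikes: they are no part of the job. Of the things like the pot_yellow, leave any that is pink; of the rest the larger one is meant.

How it is judged:
By the outcome, as a careful person would: the job done as asked, in the order asked, and still so for the second after the job is handed in, with the robot touching nothing.
It also fails if it takes over 72 s, if anything falls off the work surface, if the arm or the gripper's body presses on something with over 40 N, if the wrist force passes 120 N, or if a joint passes its speed limit or range.

### The arm

A 6-joint arm with a two-finger parallel gripper is mounted at the origin on the work surface. World frame = base frame: x ahead of the robot, y to its left, z up, the work surface at z = 0. Lengths are in m, angles in rad, forces in N, time in s.
With the tool pointing down it reaches from about 0.375 to 0.9 m from the base axis. Payload 3.1 kg.
Tool frame: the origin (TCP) lies at the very end of the fingers, on their centre line; the grasp point (between the pads) lies 19 mm behind it; z points along the fingers, y is the line along which they close (so a half turn about z gives the same grasp; the last joint's range is limited). The gripper opens to 85 mm and grips with 20 to 120 N. Pads are 22 mm wide; open, the fingers measure 114 mm over their backs; the gripper's body (76 mm by 85 mm) begins 54 mm behind the grasp point. The pads swing forward as they close: fully open they stand 13 mm farther back than shut.
Start: joints at [1.111, 0.527, 1.433, -0, 1.181, -0.178], TCP at [0.174, 0.6, 0.231] pointing down, gripper open.
Joint ranges: [-3.08, 3.08], [-0.75, 2.2], [0.22, 2.44], [-1.43, 4.57], [0, 2.65], [-2.85, 2.85]. Speed limits (rad/s): [2.79, 2.79, 3.14, 3.14, 3.14, 3.14].

### API

Orientations are given as a unit quaternion [x, y, z, w].
In Python, from station import telemetry, snapshot, ticket gives the robot as it stands.
- The arm moves only by the tool move_arm, never from a script. Its argument "commands" is text: rows parted by semicolons, each of 7 numbers parted by spaces: the shift along the tool's x, y, z in mm, then the turn, a rotation vector about the tool's x, y, z in degrees, then the opening, from -1 (shut) to 1 (fully open). A call has exactly 5 rows; each row is the pose to reach, as a shift and turn from the pose commanded when the call began, along the tool's axes at that moment; what a row does not reach only later rows make up. A row lasts 1/8 s, in which the tool goes at most 62.5 mm and 10.7 degrees, less where a joint would pass 70% of its speed; a pose out of reach is approached as far as the arm can. A call with a gripper value outside its range is refused whole. The fingers move at their own pace and stop on an object; "grip_force" is the grip in N (left out, the last holds). Time passes only in rows, so rows that repeat a pose let the fingers close, or fill a call up. It gives the time, the measured TCP pose, the force, the opening and the grip force at its end, in the units of the state.
- telemetry.sense(): the state, without advancing time (a new reading comes with each control period).
- snapshot(name): name is "side" or "top"; returns a dict with "image" (420x560x3 uint8, red, green, blue), "fx", "fy", "cx", "cy" (pixels), "pose" (4x4, takes a point from camera to world coordinates). Camera axes: x right, y down, z forward; pixel columns grow to the right and rows downward; lengths in m; the calibration is good to about 2 mm. A picture is of the moment at which its call begins. There is no depth.
- ticket.sign_off(): hands the job in; it is judged then, once.
The state is a dict: "t": time; "q": joint angles; "qd": joint speeds; "tau": joint torques, N m; "tcp_pos": TCP position; "tool_rot": TCP orientation; "force": force on the tool from outside, world axes, zero at the start; "ft_torque": the same for the moment, N m; "finger_gap": opening from 0.0 (shut) to 1.0 (fully open); "gripper_force": force on a finger pad.
Only numpy, scipy, OpenCV 4.12 (cv2) and the standard library are available. Lean on these libraries where they do the work, as an engineer would, in place of code of your own. Each camera call takes 0.05 s, during which the arm holds its last target. There are 200 camera calls.

## Working session

There is one attempt and no reset: what is moved stays moved. The work goes in short steps, Python scripts to look and compute and a tool call to move; the robot and the scene stay as the last step left them, time stands still between calls to the robot, and variables do not carry over. Pictures are saved under pics/ and viewed, at most 10 in all, crops included, and the job is handed in when it is done.

Besides the shell and the picture viewer there is one more tool, called after ">>>" as name(argument=value, ...), one argument or row to a line, values as JSON. move_arm: Moves the arm, as the interface text tells. Its arguments: {"type":"object","properties":{"commands":{"type":"string"},"grip_force":{"type":"number"}},"required":["commands"]}

```bash
mkdir -p pics; ls; python3 - <<'E'
from station import telemetry, snapshot
import cv2,numpy as np
np.set_printoptions(precision=4,suppress=True)
print(telemetry.sense())
for n in("side","top"):
    s=snapshot(n); cv2.imwrite(f"pics/{n}0.png",s["image"][:,:,::-1]); print(n,s["fx"],s["fy"],s["cx"],s["cy"]);print(s["pose"])
E
```

```text
pics
{'t': 0.0, 'q': array([ 1.1104,  0.5284,  1.4339,  0.    ,  1.1814, -0.1785]), 'qd': array([ 0.0009, -0.0003, -0.001 , -0.0004,  0.0002, -0.0008]), 'tau': array([ -0.0008, -44.2359, -17.8022,  -0.0002,   0.0086,   0.    ]), 'tcp_pos': array([0.1735, 0.5997, 0.2304]), 'tool_rot': array([ 0.1405,  0.9901, -0.001 , -0.0003]), 'force': array([-0.5611,  0.501 ,  0.129 ]), 'ft_torque': array([-0.0129,  0.0054,  0.013 ]), 'gripper_force': 0.0, 'finger_gap': 1.003075798575042}
side 464.2438188731892 464.2438188731892 272.32103981205825 211.49992354659554
[[ 0.7124 -0.4829  0.5092 -0.25  ]
 [-0.7017 -0.4989  0.5087 -0.8108]
 [ 0.0084 -0.7197 -0.6943  1.1   ]
 [ 0.      0.      0.      1.    ]]
top 433.6477031144606 433.6477031144606 278.78632028054176 208.2460707610535
[[-0.0299 -0.9792  0.2005  0.2957]
 [-0.9995  0.0304 -0.0005 -0.0603]
 [-0.0056 -0.2004 -0.9797  1.1832]
 [ 0.      0.      0.      1.    ]]
```

View pics/top0.png

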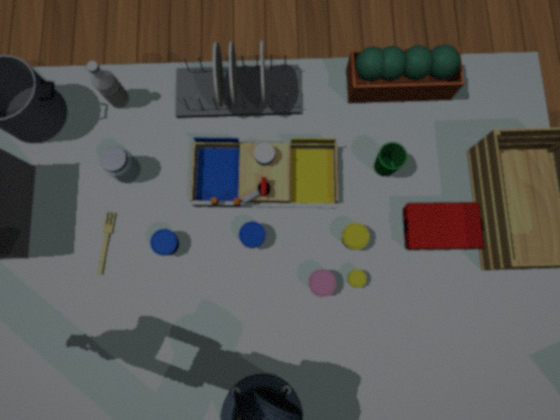

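View pics/side0.png

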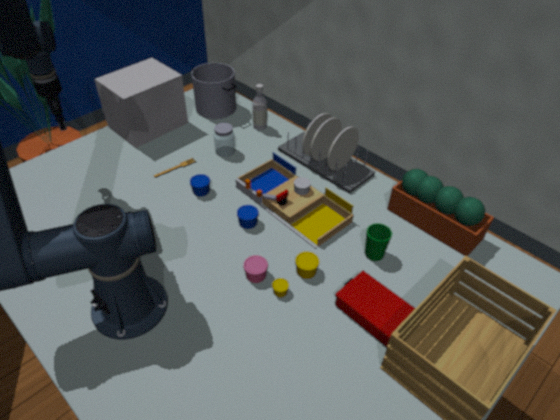

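Top view: pot_yellow candidates are large yellow (356,237), small yellow (358,279) and pink (323,283). The large yellow fits, being not pink and the larger of the two yellows. Blue pots are at (165,242) and (252,235), the caddy mouth near row 205, knob (264,187), tab about (237,202).

```bash
cat > h.py <<'E'
import cv2,numpy as np
from station import telemetry, snapshot
np.set_printoptions(precision=4,suppress=True)
def ray(s,u,v):
    d=s["pose"][:3,:3]@np.array([(u-s["cx"])/s["fx"],(v-s["cy"])/s["fy"],1]); return s["pose"][:3,3],d
def onz(s,u,v,z):
    o,d=ray(s,u,v); return o+d*(z-o[2])/d[2]
def proj(s,p):
    c=s["pose"][:3,:3].T@(np.asarray(p,float)-s["pose"][:3,3]); return np.array([s["fx"]*c[0]/c[2]+s["cx"],s["fy"]*c[1]/c[2]+s["cy"]])
def tri(s1,p1,s2,p2):
    o1,d1=ray(s1,*p1);o2,d2=ray(s2,*p2)
    d1=d1/np.linalg.norm(d1);d2=d2/np.linalg.norm(d2)
    t=np.linalg.lstsq(np.c_[d1,-d2],o2-o1,rcond=None)[0]; a=o1+t[0]*d1;b=o2+t[1]*d2
    return (a+b)/2,np.linalg.norm(a-b)
def blobs(s,lo,hi,amin=20):
    m=cv2.inRange(cv2.cvtColor(s["image"],cv2.COLOR_RGB2HSV),np.array(lo),np.array(hi))
    n,l,st,c=cv2.connectedComponentsWithStats(m); return [(c[i].round(1),st[i].tolist()) for i in range(1,n) if st[i][4]>=amin]
COL=dict(blue=((105,150,40),(130,255,255)),yellow=((22,150,60),(32,255,255)),pink=((150,60,60),(176,200,255)),orange=((3,120,90),(14,255,255)))
E
python3 - <<'E'
from h import *
S={n:snapshot(n) for n in("top","side")}
for c in COL:
    for n in S:
        for b in blobs(S[n],*COL[c],amin=8): print(c,n,*b)
t=cv2.cvtColor(S["top"]["image"],cv2.COLOR_RGB2BGR)[120:300,150:400]
cv2.imwrite("pics/crop1.png",cv2.resize(t,None,fx=3.2,fy=3.2,interpolation=cv2.INTER_CUBIC))
t=cv2.cvtColor(S["side"]["image"],cv2.COLOR_RGB2BGR)[140:300,180:400]
cv2.imwrite("pics/crop2.png",cv2.resize(t,None,fx=3.6,fy=3.6,interpolation=cv2.INTER_CUBIC))
E
```

```text
blue top [215.3 139. ] [196, 138, 41, 3, 50]
blue top [217.1 173.5] [196, 148, 43, 53, 2032]
blue top [252.  234.3] [240, 222, 25, 25, 503]
blue top [164.1 242. ] [151, 230, 27, 25, 539]
blue side [34.3  6.7] [26, 0, 14, 21, 142]
blue side [119.6  42.2] [50, 0, 157, 122, 11518]
blue side [ 17.2 116.5] [0, 71, 46, 77, 1272]
blue side [ 52.9 120.3] [50, 113, 8, 13, 55]
blue side [ 38.1 125.5] [35, 123, 7, 6, 15]
blue side [284.  163.2] [274, 155, 21, 18, 105]
blue side [267.3 180.4] [251, 169, 36, 24, 499]
blue side [200.  184.4] [191, 175, 19, 21, 311]
blue side [247.5 216. ] [238, 206, 20, 23, 358]
yellow top [311.5 175. ] [291, 148, 42, 54, 2217]
yellow top [355.3 235.8] [343, 224, 26, 25, 502]
yellow top [356.9 278.1] [349, 270, 17, 17, 211]
yellow side [338.4 200.5] [326, 190, 26, 22, 185]
yellow side [317.9 222. ] [292, 203, 53, 41, 1074]
yellow side [306.5 264.1] [296, 252, 23, 26, 465]
yellow side [279.9 286.9] [272, 279, 16, 18, 220]
pink top [322.  282.5] [309, 270, 27, 26, 547]
pink side [255.4 268.3] [244, 256, 24, 27, 507]
orange top [36.4  2.2] [33, 0, 7, 6, 16]
orange to
[... 4867 characters left out ...]
[ 43.7 378.5] [39, 374, 10, 12, 46]
orange side [537.3 381. ] [530, 375, 12, 11, 30]
orange side [547.7 381.9] [544, 377, 7, 10, 25]
orange side [529.8 380.1] [529, 378, 3, 5, 8]
orange side [ 45.  406.9] [10, 385, 65, 35, 630]
orange side [533.1 388.8] [531, 386, 5, 7, 15]
orange side [546.  389.3] [544, 387, 5, 6, 12]
orange side [528.6 392.4] [526, 388, 5, 10, 18]
orange side [539.9 396.6] [537, 395, 7, 4, 14]
orange side [558.4 397.9] [557, 395, 3, 7, 10]
orange side [526.7 398.3] [524, 396, 6, 5, 9]
orange side [533.8 405.4] [529, 397, 9, 17, 37]
orange side [523.9 403.5] [521, 400, 7, 9, 20]
orange side [553.6 403.5] [550, 402, 8, 4, 13]
orange side [551.9 413.4] [543, 406, 17, 14, 79]
```

View pics/crop1.png

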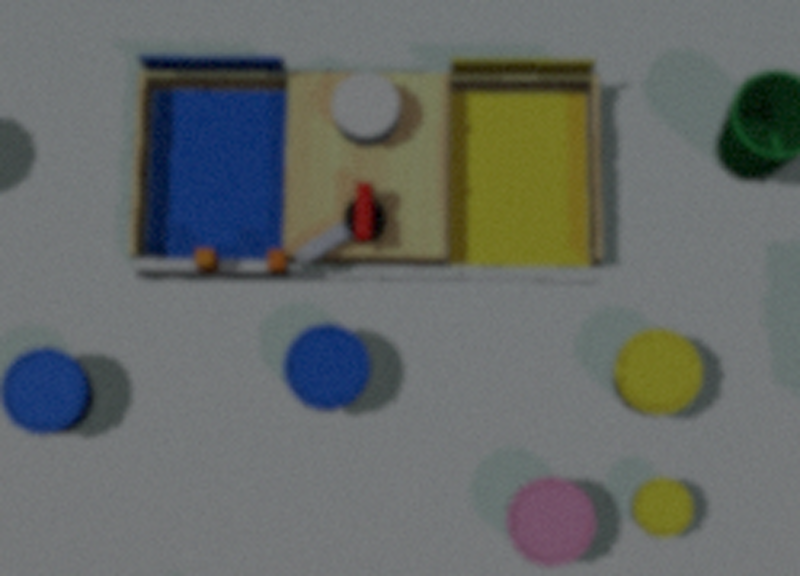

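View pics/crop2.png

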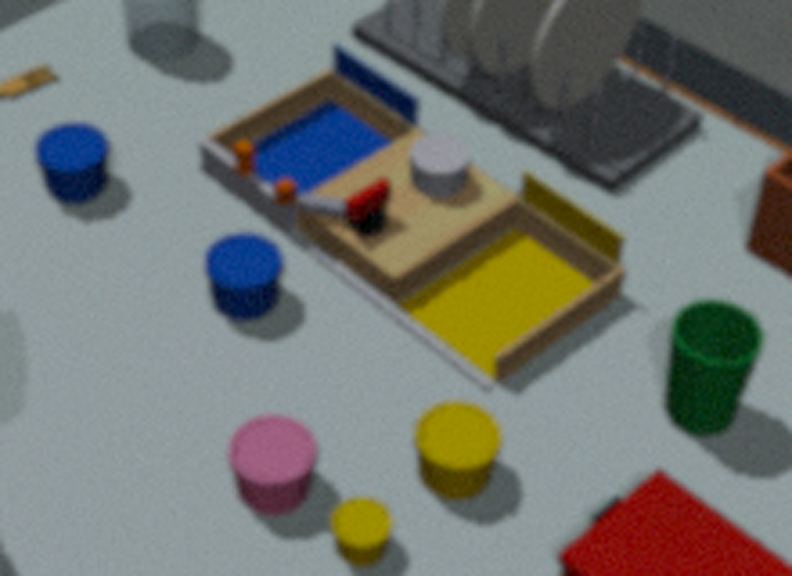

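The crops confirm the large yellow pot at crop1 (658,371), full-image (356,236). It's bigger than the small yellow at (663,507), and the pink one is excluded. Blue lids are at crop1 (45,391) and (327,366); tab at (206,257), lug at (277,260), knob at (363,210).

```bash
cat > m.py <<'E'
from h import *
from scipy.optimize import least_squares
S={n:snapshot(n) for n in("top","side")}
T=lambda u,v:(u/3.2+150-.34,v/3.2+120-.34)
D=lambda u,v:(u/3.6+180-.36,v/3.6+140-.36)
for n,a,b in [("blue_a",T(45,391),D(73,147)),("blue_b",T(327,366),D(244,257)),("yellow",T(658,371),D(458,437)),("tab",T(206,254),D(243,144)),("knob",T(363,205),D(368,198)),("pink",T(552,520),D(273,446)),("small",T(663,507),D(362,524)),("tin",T(366,105),D(440,155))]:
    p,e=tri(S["top"],a,S["side"],b); print(n,p,e, "top@.05",onz(S["top"],*a,.05)[:2])
top=[((0,70,36),T(284,262)),((0,-70,36),T(447,262)),((166,-70,36),T(449,72)),((166,70,36),T(287,71)),((0,-201,36),T(601,266)),((166,201,36),T(140,74)),((-9,135-2.5,72),T(206,256)),((30,0,78),T(363,208))]
side=[((0,-201,36),D(497,360)),((0,70,36),D(300,213)),((0,-70,36),D(399,280)),((-9,132.5,72),D(243,144)),((166,-201,36),D(621,275)),((30,0,78),D(369,197))]
def w(p,P): c,s=np.cos(p[2]),np.sin(p[2]);P=np.array(P)/1e3;return [p[0]+c*P[0]-s*P[1],p[1]+s*P[0]+c*P[1],P[2]]
def res(p): return np.concatenate([proj(S["top"],w(p,P))-u for P,u in top]+[proj(S["side"],w(p,P))-u for P,u in side])
r=least_squares(res,[.6,0,0],loss="soft_l1");print(r.x,np.degrees(r.x[2]));print(res(r.x).reshape(-1,2))
for P in [(30,0,67),(-9,132.5,72),(80,132.5,0),(80,-132.5,0),(0,132.5,0)]:print(P,w(r.x,P))
E
python3 m.py
```

```text
blue_a [0.4466 0.2438 0.0519] 1.556803013736835e-05 top@.05 [0.4468 0.2443]
blue_b [0.4595 0.012  0.0558] 0.0003099785662130872 top@.05 [0.4604 0.0122]
yellow [ 0.448  -0.26    0.0474] 0.0007235730516838139 top@.05 [ 0.4479 -0.2598]
tab [0.5501 0.109  0.0771] 0.004229029692879256 top@.05 [0.5582 0.112 ]
knob [ 0.5897 -0.0196  0.067 ] 0.005357696374760927 top@.05 [ 0.5964 -0.0205]
pink [ 0.3293 -0.166   0.0543] 0.0010216437259050622 top@.05 [ 0.3299 -0.1667]
small [ 0.3377 -0.2594  0.0321] 0.0010222296369803076 top@.05 [ 0.3375 -0.2566]
tin [ 0.6776 -0.0255  0.0702] 0.0005949654792260248 top@.05 [ 0.6848 -0.0251]
[ 0.5525 -0.0208 -0.0472] -2.7038873976885056
[[-0.4339 -1.213 ]
 [ 0.257  -0.4046]
 [ 0.3642  0.7917]
 [ 0.7798  0.3784]
 [ 0.5415 -0.8965]
 [-0.17   -1.2368]
 [-1.2843  0.6412]
 [ 0.3239  1.456 ]
 [ 0.5475  0.4549]
 [-1.8231 -2.6362]
 [-1.1886  0.398 ]
 [-0.0056  0.7032]
 [ 1.3703 -0.6664]
 [-0.371  -0.9832]]
(30, 0, 67) [np.float64(0.5824769003723107), np.float64(-0.022204186138404226), np.float64(0.067)]
(-9, 132.5, 72) [np.float64(0.5497709045554101), np.float64(0.11198809321337103), np.float64(0.072)]
(80, 132.5, 0) [np.float64(0.6386718187718864), np.float64(0.10778958735119423), np.float64(0.0)]
(80, -132.5, 0) [np.float64(0.6261706496316971), np.float64(-0.15691538194505525), np.float64(0.0)]
(0, 132.5, 0) [np.float64(0.5587608846447167), np.float64(0.11156352520483628), np.float64(0.0)]
```

```bash
cat > go.py <<'E'
# usage: go.py xc yc z A|B : shift (tool axes, mm) and turn (deg about tool axes) to a caddy-frame target
import sys
from h import *
from scipy.spatial.transform import Rotation as R
CX,CY,YAW=.5525,-.0208,-.0472
def cad(p):
    c,s=np.cos(YAW),np.sin(YAW); r=np.asarray(p[:2])-[CX,CY]; return np.array([c*r[0]+s*r[1],-s*r[0]+c*r[1]])*1e3
st=telemetry.sense(); r=R.from_quat(st["tool_rot"])
print("t %.2f caddy-xy %s z %.1f F %s gap %.2f q6 %.2f"%(st["t"],cad(st["tcp_pos"]).round(1),st["tcp_pos"][2]*1e3,st["force"].round(1),st["finger_gap"],st["q"][5]))
if len(sys.argv)>4:
    x,y,z=map(float,sys.argv[1:4]); c,s=np.cos(YAW),np.sin(YAW); x/=1e3;y/=1e3
    w=np.array([CX+c*x-s*y,CY+s*x+c*y,z/1e3])
    a=YAW+(np.pi/2 if sys.argv[4]=="B" else 0)
    ty=np.array([np.cos(a),np.sin(a),0]);tz=np.array([0,0,-1.]);tx=np.cross(ty,tz)
    g=R.from_matrix(np.c_[tx,ty,tz])
    print("shift",(r.inv().apply(w-st["tcp_pos"])*1e3).round(1),"turn",np.degrees((r.inv()*g).as_rotvec()).round(1))
E
python3 go.py 30 0 140 B
```

```text
t 0.30 caddy-xy [-407.7  602.4] z 230.9 F [ 0.  -0.2  0.1] gap 1.00 q6 -0.18
shift [-565.8 -484.    91.2] turn [ -0.   -0.  -13.4]
```

>>> move_arm(
  commands="-47 -40 0 0 0 -3 0;-94 -80 0 0 0 -6 0;-141 -120 0 0 0 -9 0;-188 -160 0 0 0 -12 0;-235 -200 0 0 0 -13.4 0",
  grip_force=30,
)

```text
t: 0.92
tcp_pos: [0.3449, 0.3413, 0.2316]
tool_rot: [0.023, 1.0, 0.0, 0.0]
force: [1.3, -0.0, -0.3]
finger_gap: 0.496
gripper_force: 0.0
```

```bash
python3 go.py 30 0 140 B
```

```text
t 0.93 caddy-xy [-224.4  352. ] z 231.6 F [ 1.3 -0.  -0.3] gap 0.50 q6 -0.97
shift [-254.1 -352.2   91.6] turn [0.  0.1 0. ]
```

>>> move_arm(
  commands="-35 -49 10 0 0 0 0;-70 -98 20 0 0 0 0;-105 -147 30 0 0 0 0;-140 -196 40 0 0 0 0;-175 -245 50 0 0 0 0",
)

```text
t: 1.55
tcp_pos: [0.5081, 0.0879, 0.1812]
tool_rot: [0.024, 1.0, 0.0, 0.0]
force: [1.2, 0.2, 0.9]
finger_gap: 0.501
gripper_force: 0.0
```

>>> move_arm(
  commands="-35 -49 15 0 0 0 0;-70 -98 30 0 0 0 0;-79 -107 41 0 0 0 0;-79 -107 41 0 0 0 0;-79 -107 41 0 0 0 0",
)

```text
t: 2.17
tcp_pos: [0.5796, -0.0194, 0.1404]
tool_rot: [0.023, 1.0, 0.0, -0.001]
force: [-0.2, -0.3, 0.3]
finger_gap: 0.504
gripper_force: 0.0
```

```bash
python3 go.py 30 0 60 B; python3 - <<'E'
from h import *
a=[]
for n,(u,v,k) in dict(top=(190,120,3.5),side=(200,130,3.5)).items():
    s=snapshot(n);t=s["image"][v:v+110,u:u+120,::-1];a.append(cv2.resize(t,None,fx=k,fy=k,interpolation=cv2.INTER_CUBIC)[:,:399])
cv2.imwrite("pics/k1.png",np.clip(np.hstack(a)*1.6,0,255))
E
```

```text
t 2.17 caddy-xy [27.   2.7] z 140.4 F [-0.2 -0.3  0.3] gap 0.50 q6 -1.75
shift [-3.2 -2.7 80.4] turn [ 0.  -0.1  0. ][ WARN:0@1.390] global loadsave.cpp:1063 imwrite_ Unsupported depth image for selected encoder is fallbacked to CV_8U.
```

View pics/k1.png

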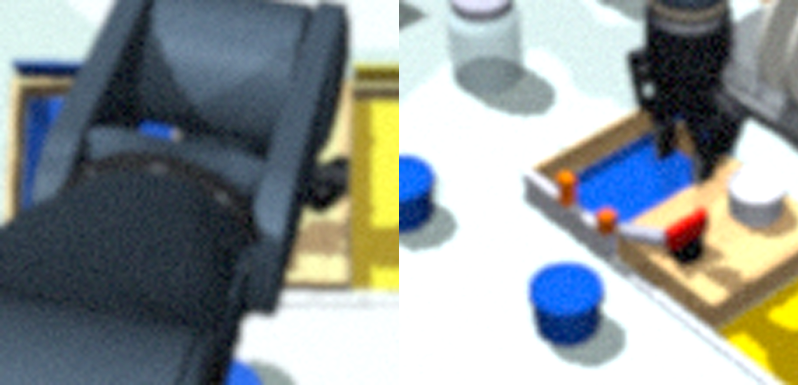

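The top view is blocked by the arm. The side crop shows the open fingers near (690,165), above the red bar at (688,230). Descending.

>>> move_arm(
  commands="-3 -3 25 0 0 0 0;-3 -3 50 0 0 0 0;-3 -3 70 0 0 0 0;-3 -3 80 0 0 0 0;-3 -3 80 0 0 0 0",
)

```text
t: 2.9
tcp_pos: [0.5832, -0.0233, 0.0603]
tool_rot: [0.023, 1.0, 0.0, -0.0]
force: [-0.6, 1.2, 0.1]
finger_gap: 0.503
gripper_force: 0.0
```

>>> move_arm(
  commands="0 0 0 0 0 0 -1;0 0 0 0 0 0 -1;0 0 0 0 0 0 -1;0 0 0 0 0 0 -1;0 0 0 0 0 0 -1",
  grip_force=30,
)

```text
t: 3.52
tcp_pos: [0.5843, -0.0208, 0.0617]
tool_rot: [0.025, 1.0, 0.002, 0.001]
force: [0.5, 11.0, 3.4]
finger_gap: 0.153
gripper_force: 32.9
```

```bash
python3 go.py 30 0 60 B
```

```text
t 3.52 caddy-xy [31.7  1.5] z 61.7 F [ 0.5 11.   3.4] gap 0.15 q6 -1.75
shift [ 1.7 -1.5  1.6] turn [ 0.3  0.1 -0.2]
```

>>> move_arm(
  commands="0 3 0 0 0 5 -1;0 3 0 0 0 15 -1;0 3 0 0 0 25 -1;0 3 0 0 0 35 -1;0 3 0 0 0 45 -1",
)

```text
t: 4.15
tcp_pos: [0.5843, -0.0205, 0.0616]
tool_rot: [0.407, 0.913, 0.001, 0.001]
force: [1.1, 2.8, 3.4]
finger_gap: 0.154
gripper_force: 32.9
```

```bash
python3 go.py 30 3 60 A
```

```text
t 4.15 caddy-xy [31.7  1.8] z 61.6 F [1.1 2.8 3.4] gap 0.15 q6 -0.96
shift [ 2.  -0.4  1.6] turn [ 0.1  0.  44.6]
```

>>> move_arm(
  commands="0 0 0 0 0 10 -1;0 0 0 0 0 20 -1;0 0 0 0 0 30 -1;0 0 0 0 0 40 -1;0 0 0 0 0 47 -1",
)

```text
t: 4.78
tcp_pos: [0.5844, -0.0203, 0.0617]
tool_rot: [0.737, 0.676, 0.001, 0.0]
force: [-0.2, 4.3, 3.2]
finger_gap: 0.153
gripper_force: 39.7
```

```bash
python3 go.py 30 3 60 A; python3 -c "
from h import *;print(telemetry.sense()['ft_torque'])"
```

```text
t 4.78 caddy-xy [31.8  2. ] z 61.7 F [-0.2  4.3  3.2] gap 0.15 q6 -0.14
shift [ 0.9 -1.9  1.7] turn [ 0.1 -0.  -2.2]
[0.7019 0.0651 0.9001]
```

>>> move_arm(
  commands="0 0 0 0 0 -2 -0.1;0 0 0 0 0 -2 -0.1;0 0 0 0 0 -2 -0.1;0 0 -20 0 0 -2 -0.1;0 0 -45 0 0 -2 -0.1",
)

```text
t: 5.4
tcp_pos: [0.5831, -0.0211, 0.1051]
tool_rot: [0.724, 0.69, -0.001, -0.001]
force: [0.9, 0.2, 0.9]
finger_gap: 0.449
gripper_force: 0.0
```

```bash
sed -i 's/^CX,CY.*/CX,CY,YAW=.5545,-.0188,-.0472/' go.py; python3 go.py -9 170 105 A;python3 - <<'E'
from h import *
s=snapshot("side");t=s["image"][140:260,220:350,::-1]
cv2.imwrite("pics/k2.png",np.clip(cv2.resize(t,None,fx=4.5,fy=4.5,interpolation=cv2.INTER_CUBIC)*1.6,0,255).astype("uint8"))
E
```

```text
t 5.40 caddy-xy [28.6 -0.9] z 105.1 F [0.9 0.2 0.9] gap 0.45 q6 -0.18
shift [170.9 -37.7   0.2] turn [-0.1 -0.  -0. ]
```

View pics/k2.png

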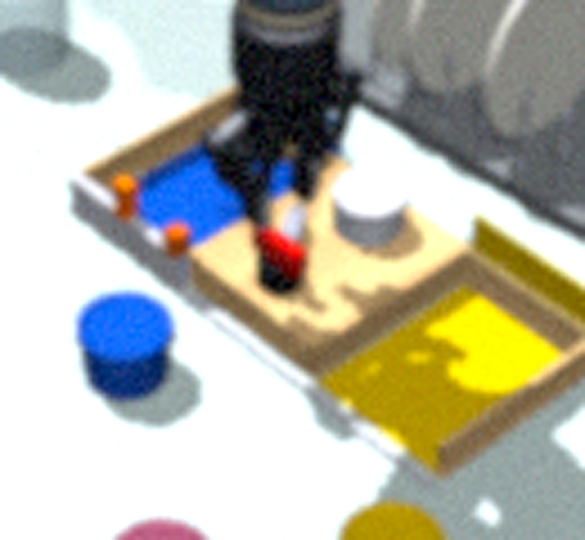

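The crop shows the red bar at (280,252), now lying across the caddy, with the strut swung back. The gate tab is at (125,195). Next is the left side of the tab.

>>> move_arm(
  commands="57 -12 0 0 0 0 -1;114 -25 0 0 0 0 -1;165 -38 0 0 0 0 -1;171 -38 10 0 0 0 -1;171 -38 35 0 0 0 -1",
)

```text
t: 6.08
tcp_pos: [0.5552, 0.1522, 0.0705]
tool_rot: [0.723, 0.691, 0.001, 0.001]
force: [0.6, -0.4, -0.7]
finger_gap: -0.001
gripper_force: 0.0
```

```bash
python3 go.py -9 160 52 A
```

```text
t 6.08 caddy-xy [ -7.4 170.9] z 70.5 F [ 0.6 -0.4 -0.7] gap -0.00 q6 0.12
shift [-10.9  -1.7  18.5] turn [ 0.2 -0.   0.1]
```

>>> move_arm(
  commands="0 -2 18 0 0 0 -1;-25 -2 18 0 0 0 -1;-50 -2 18 0 0 0 -1;-75 -2 18 0 0 0 -1;-100 -2 18 0 0 0 -1",
)

```text
t: 6.7
tcp_pos: [0.5467, 0.0506, 0.0512]
tool_rot: [0.724, 0.69, -0.0, -0.001]
force: [-0.0, 2.4, -2.5]
finger_gap: 0.001
gripper_force: 1.4
```

```bash
python3 go.py -9 19 52 A
```

```text
t 6.70 caddy-xy [-11.1  69. ] z 51.2 F [-0.   2.4 -2.5] gap 0.00 q6 -0.06
shift [-49.9   2.2  -0.8] turn [-0.1 -0.  -0.1]
```

Force 2.4 N, so the gate is moving.

>>> move_arm(
  commands="-20 1 0 0 0 0 -1;-38 1 0 0 0 0 -1;-46 1 0 0 0 0 -1;-49 1 0 0 0 0 -1;-52 1 0 0 0 0 -1",
)

```text
t: 7.32
tcp_pos: [0.5458, 0.0, 0.0524]
tool_rot: [0.724, 0.69, 0.0, 0.0]
force: [-0.3, 2.8, -1.8]
finger_gap: -0.0
gripper_force: 2.0
```

```bash
python3 go.py -9 19 52 A
```

```text
t 7.33 caddy-xy [-9.6 18.4] z 52.4 F [-0.3  2.8 -1.8] gap -0.00 q6 -0.16
shift [0.6 0.6 0.4] turn [ 0. -0. -0.]
```

Not at the stop yet (still 2.8 N); I'll creep on.

>>> move_arm(
  commands="-1 0 0 0 0 0 -1;-2 0 0 0 0 0 -1;-3 0 0 0 0 0 -1;-4 0 0 0 0 0 -1;-4 0 0 0 0 0 -1",
)

```text
t: 7.95
tcp_pos: [0.5458, -0.0002, 0.0525]
tool_rot: [0.724, 0.689, 0.002, -0.001]
force: [1.6, 15.6, -0.8]
finger_gap: 0.005
gripper_force: 7.7
```

At the stop (15 N). Backing off, then to pot_blue_b's right side.

>>> move_arm(
  commands="15 0 0 0 0 0 -1;15 -20 -30 0 0 0 -1;5 -65 -40 0 0 0 -0.5;-30 -90 -40 0 0 0 0;-54 -90 -20 0 0 0 0",
)

```text
t: 8.57
tcp_pos: [0.4523, -0.0544, 0.0737]
tool_rot: [0.723, 0.691, 0.0, 0.001]
force: [0.3, -0.2, 0.7]
finger_gap: 0.5
gripper_force: 0.0
```

```bash
python3 go.py -94 -34 13 A
```

```text
t 8.57 caddy-xy [-100.5  -40.4] z 73.7 F [ 0.3 -0.2  0.7] gap 0.50 q6 -0.32
shift [ 6.5  6.3 60.7] turn [0.1 0.1 0. ]
```

>>> move_arm(
  commands="2 6 30 0 0 0 0;2 6 61 0 0 0 0;5 6 61 0 0 0 0;20 6 61 0 0 0 0;40 6 61 0 0 0 0",
)

```text
t: 9.2
tcp_pos: [0.4618, -0.0134, 0.0126]
tool_rot: [0.724, 0.69, 0.001, 0.001]
force: [-0.6, 0.5, -0.1]
finger_gap: 0.501
gripper_force: 0.1
```

>>> move_arm(
  commands="20 0 0 0 0 0 0;40 0 0 0 0 0 0;60 0 0 0 0 0 0;75 0 0 0 0 0 0;87 0 0 0 0 0 0",
)

```text
t: 9.82
tcp_pos: [0.4656, 0.0739, 0.0122]
tool_rot: [0.723, 0.69, 0.001, 0.001]
force: [-0.4, -1.5, 0.0]
finger_gap: 0.502
gripper_force: 0.6
```

```bash
python3 go.py -94 92 13 A; cat > pots.py <<'E'
from h import *
from go import cad
s=snapshot("top")
for c in("blue","yellow","pink"):
    for b in blobs(s,*COL[c],amin=150):
        print(c,b[0],b[1][4],"caddy@.05",cad(onz(s,*b[0],.05)).round(0))
E
python3 pots.py
```

```text
t 9.82 caddy-xy [-93.2  88.4] z 12.2 F [-0.4 -1.5  0. ] gap 0.50 q6 -0.03
shift [ 3.6 -0.8 -0.8] turn [0.1 0.  0. ]
t 9.82 caddy-xy [-93.2  88.4] z 12.2 F [-0.4 -1.5  0. ] gap 0.50 q6 -0.03
blue [221.9 169.7] 1443 caddy@.05 [ 80. 113.]
yellow [311.5 175.1] 2213 caddy@.05 [  68. -130.]
yellow [355. 236.] 492 caddy@.05 [ -96. -245.]
yellow [356.5 277.9] 215 caddy@.05 [-205. -247.]
pink [321.5 282.5] 595 caddy@.05 [-218. -157.]
```

>>> move_arm(
  commands="-20 0 0 0 0 0 0;-30 -20 -30 0 0 -10 0;-10 -55 -60 0 0 -20 0;20 -72 -60 0 0 -30 0;44 -72 -60 0 0 -40 0",
)

```text
t: 10.5
tcp_pos: [0.3932, 0.1208, 0.0719]
tool_rot: [0.442, 0.897, -0.0, -0.001]
force: [0.0, -0.3, -0.4]
finger_gap: 0.499
gripper_force: 0.0
```

```bash
python3 go.py -165 132 13 B; sed -i 's/^s=snap.*/import sys\ns=snapshot(sys.argv[1])/' pots.py;python3 pots.py side
```

```text
t 10.50 caddy-xy [-167.7  131.8] z 71.9 F [ 0.  -0.3 -0.4] gap 0.50 q6 -0.63
shift [-1.7  2.3 58.9] turn [ -0.   -0.1 -49.8]
t 10.50 caddy-xy [-167.7  131.8] z 71.9 F [ 0.  -0.3 -0.4] gap 0.50 q6 -0.63
blue [20.9 14.5] 896 caddy@.05 [ -30. 2146.]
blue [61.7 41.1] 1820 caddy@.05 [  -4. 1654.]
blue [193.9  31.4] 1170 caddy@.05 [ 587. 1306.]
blue [140.   48.9] 329 caddy@.05 [ 256. 1308.]
blue [27.3 98.6] 483 caddy@.05 [-359. 1198.]
blue [ 10.5 128.6] 741 caddy@.05 [-497. 1014.]
blue [263.7 182.7] 656 caddy@.05 [ 40. 103.]
blue [196.1 183.7] 154 caddy@.05 [-139.  254.]
blue [229.  199.9] 340 caddy@.05 [-105.  113.]
yellow [338.3 200.3] 183 caddy@.05 [ 168. -130.]
yellow [317.8 222. ] 1071 caddy@.05 [  43. -156.]
yellow [306.6 264.1] 462 caddy@.05 [-106. -255.]
yellow [280.  286.9] 224 caddy@.05 [-219. -264.]
pink [255.4 268.1] 530 caddy@.05 [-227. -167.]
```

>>> move_arm(
  commands="-5 0 10 0 0 -10 0;-5 0 20 0 0 -20 0;-5 0 30 0 0 -30 0;-5 0 45 0 0 -40 0;-5 0 59 0 0 -49.8 0",
)

```text
t: 11.18
tcp_pos: [0.3988, 0.1158, 0.012]
tool_rot: [0.024, 1.0, -0.0, 0.0]
force: [0.8, -0.3, -1.1]
finger_gap: 0.501
gripper_force: 0.0
```

```bash
python3 go.py -50 128 13 B
```

```text
t 11.18 caddy-xy [-161.9  127.1] z 12.0 F [ 0.8 -0.3 -1.1] gap 0.50 q6 -1.51
shift [-111.9    0.9   -1. ] turn [ 0.  0. -0.]
```

>>> move_arm(
  commands="-20 1 -1 0 0 0 0;-40 1 -1 0 0 0 0;-65 1 -1 0 0 0 0;-90 1 -1 0 0 0 0;-115 2 -1 0 0 0 0",
)

```text
t: 11.8
tcp_pos: [0.5136, 0.1117, 0.0133]
tool_rot: [0.027, 1.0, -0.0, -0.001]
force: [-0.0, 0.7, 0.3]
finger_gap: 0.498
gripper_force: 0.3
```

>>> move_arm(
  commands="-25 1 0 0 0 0 0;-50 2 0 0 0 0 0;-75 2 0 0 0 0 0;-98 2 0 0 0 0 0;-116 2 0 0 0 0 0",
)

```text
t: 12.42
tcp_pos: [0.6298, 0.1077, 0.0131]
tool_rot: [0.027, 1.0, -0.0, -0.0]
force: [-0.4, 0.3, 0.8]
finger_gap: 0.502
gripper_force: 0.5
```

```bash
python3 go.py 79 131 13 B
```

```text
t 12.43 caddy-xy [ 69.2 129.9] z 13.1 F [-0.4  0.3  0.8] gap 0.50 q6 -1.52
shift [-9.8  1.2  0.1] turn [-0.  -0.  -0.4]
```

>>> move_arm(
  commands="-4 0 0 0 0 0 0;-7 0 0 0 0 0 0;-9 0 0 0 0 0 0;-11 0 0 0 0 0 0;-12 0 0 0 0 0 0",
)

```text
t: 13.05
tcp_pos: [0.641, 0.1078, 0.0133]
tool_rot: [0.026, 1.0, 0.0, -0.0]
force: [0.0, -0.4, -1.0]
finger_gap: 0.497
gripper_force: 0.2
```

>>> move_arm(
  commands="-2 0 0 0 0 0 0;-4 0 0 0 0 0 0;-5 0 0 0 0 0 0;-6 0 0 0 0 0 0;-7 0 0 0 0 0 0",
)

```text
t: 13.68
tcp_pos: [0.6441, 0.1076, 0.013]
tool_rot: [0.026, 1.0, -0.0, -0.005]
force: [-9.2, 0.6, 5.6]
finger_gap: 0.5
gripper_force: 4.9
```

>>> move_arm(
  commands="25 0 0 0 0 0 0;40 0 -50 0 0 10 0;80 40 -62 0 0 20 0;125 75 -62 0 0 30 0;165 110 -62 0 0 40 0",
)

```text
t: 14.3
tcp_pos: [0.489, 0.2268, 0.0761]
tool_rot: [0.369, 0.929, 0.001, 0.001]
force: [-0.7, 0.0, -0.6]
finger_gap: 0.501
gripper_force: 0.0
```

```bash
python3 go.py -120 318 60 A; python3 pots.py side | grep -v '\[-\?[0-9]* \?[0-9]\{4\}'; python3 pots.py top
```

```text
t 14.30 caddy-xy [-77.  242.2] z 76.1 F [-0.7  0.  -0.6] gap 0.50 q6 -0.59
shift [82.  29.5 16. ] turn [ 0.2  0.  49.4]
t 14.30 caddy-xy [-77.  242.2] z 76.1 F [-0.7  0.  -0.6] gap 0.50 q6 -0.59
blue [20.9 14.3] 876 caddy@.05 [ -29. 2149.]
blue [57.4 18.8] 417 caddy@.05 [ 102. 1951.]
blue [191.5  28. ] 1374 caddy@.05 [ 603. 1352.]
blue [130.7  45.8] 997 caddy@.05 [ 239. 1371.]
blue [25.2 97.2] 444 caddy@.05 [-361. 1216.]
blue [ 10.9 127.1] 810 caddy@.05 [-492. 1024.]
blue [268.2 178. ] 898 caddy@.05 [ 69. 112.]
blue [200.1 184.5] 313 caddy@.05 [-131.  241.]
yellow [338.3 200.5] 189 caddy@.05 [ 168. -131.]
yellow [317.9 222. ] 1071 caddy@.05 [  44. -156.]
yellow [306.5 264.1] 464 caddy@.05 [-106. -255.]
yellow [280.  286.9] 223 caddy@.05 [-219. -264.]
pink [255.4 268.1] 532 caddy@.05 [-227. -167.]
t 14.35 caddy-xy [-84.6 245. ] z 75.5 F [-4.5  0.4  0.1] gap 0.50 q6 -0.58
blue [217.1 171.8] 2310 caddy@.05 [ 73. 126.]
blue [165.2 244.2] 351 caddy@.05 [-126.  253.]
yellow [311.5 175.1] 2215 caddy@.05 [  68. -130.]
yellow [355.2 235.9] 498 caddy@.05 [ -96. -245.]
yellow [356.4 278. ] 219 caddy@.05 [-205. -247.]
pink [321.6 282.5] 596 caddy@.05 [-218. -157.]
```

>>> move_arm(
  commands="40 11 0 0 0 10 0;78 21 0 0 0 20 0;78 21 10 0 0 30 0;78 21 40 0 0 40 0;78 21 62 0 0 49.4 0",
)

```text
t: 15.02
tcp_pos: [0.4482, 0.2945, 0.0128]
tool_rot: [0.723, 0.691, 0.002, 0.001]
force: [0.1, 0.1, -0.3]
finger_gap: 0.501
gripper_force: 0.0
```

```bash
python3 go.py -120 173 13 A
```

```text
t 15.03 caddy-xy [-120.9  308. ] z 12.8 F [ 0.1  0.1 -0.3] gap 0.50 q6 0.42
shift [-135.     0.7   -0.4] turn [ 0.2 -0.1  0.1]
```

>>> move_arm(
  commands="-12 0 0 0 0 0 0;-32 0 0 0 0 0 0;-54 0 0 0 0 0 0;-76 0 0 0 0 0 0;-98 0 0 0 0 0 0",
)

```text
t: 15.65
tcp_pos: [0.4431, 0.1944, 0.0146]
tool_rot: [0.721, 0.693, 0.001, 0.001]
force: [0.8, 0.2, -1.0]
finger_gap: 0.5
gripper_force: 0.2
```

>>> move_arm(
  commands="-15 0 0 0 0 0 0;-28 0 0 0 0 0 0;-36 0 0 0 0 0 0;-37 0 0 0 0 0 0;-20 0 0 0 0 0 0",
)

```text
t: 16.27
tcp_pos: [0.4414, 0.1763, 0.0132]
tool_rot: [0.722, 0.692, -0.0, -0.0]
force: [-0.2, 0.2, -0.3]
finger_gap: 0.501
gripper_force: 0.0
```

```bash
python3 go.py -190 130 70 A;python3 pots.py side |grep blue| tail -3
```

```text
t 16.27 caddy-xy [-122.2  189.6] z 13.2 F [-0.2  0.2 -0.3] gap 0.50 q6 0.19
shift [-59.3 -68.1 -56.7] turn [-0.   0.   0.3]
blue [ 10.8 127.1] 808 caddy@.05 [-492. 1024.]
blue [268.2 178. ] 894 caddy@.05 [ 69. 112.]
blue [221.9 203.4] 340 caddy@.05 [-133.  115.]
```

>>> move_arm(
  commands="0 -10 -30 0 0 -10 0;0 -50 -57 0 0 -20 0;-30 -63 -57 0 0 -30 0;-60 -63 -57 0 0 -40 0;-60 -63 -57 0 0 -50 0",
)

```text
t: 16.95
tcp_pos: [0.3759, 0.1187, 0.0704]
tool_rot: [0.359, 0.933, -0.0, 0.0]
force: [0.2, 0.5, -0.6]
finger_gap: 0.499
gripper_force: 0.0
```

```bash
python3 go.py -184 130 13 B
```

```text
t 16.95 caddy-xy [-184.9  128.9] z 70.4 F [ 0.2  0.5 -0.6] gap 0.50 q6 -0.82
shift [-0.   1.4 57.4] turn [ -0.    0.  -39.3]
```

>>> move_arm(
  commands="0 1 10 0 0 -10 0;0 1 20 0 0 -20 0;0 1 35 0 0 -30 0;0 1 57 0 0 -39.3 0;0 1 57 0 0 -39.3 0",
)

```text
t: 17.58
tcp_pos: [0.3761, 0.1205, 0.0123]
tool_rot: [0.027, 1.0, -0.0, -0.001]
force: [-0.1, -0.7, 0.2]
finger_gap: 0.501
gripper_force: 0.0
```

```bash
python3 go.py 5 130 13 B
```

```text
t 17.57 caddy-xy [-184.8  130.7] z 12.3 F [-0.1 -0.7  0.2] gap 0.50 q6 -1.49
shift [-189.8    0.4   -1.1] turn [-0.  -0.1 -0.3]
```

>>> move_arm(
  commands="-15 0 -1 0 0 0 0;-35 0 -1 0 0 0 0;-58 0 -1 0 0 0 0;-82 0 -1 0 0 0 0;-106 0 -1 0 0 0 0",
)

```text
t: 18.2
tcp_pos: [0.483, 0.1148, 0.0153]
tool_rot: [0.027, 1.0, 0.0, -0.0]
force: [-0.3, -0.3, -0.7]
finger_gap: 0.503
gripper_force: 0.2
```

>>> move_arm(
  commands="-22 0 0 0 0 0 0;-44 0 0 0 0 0 0;-66 0 0 0 0 0 0;-80 0 0 0 0 0 0;-86 0 0 0 0 0 0",
)

```text
t: 18.82
tcp_pos: [0.5688, 0.1098, 0.0148]
tool_rot: [0.027, 1.0, 0.0, 0.0]
force: [-1.2, -0.6, -0.2]
finger_gap: 0.503
gripper_force: 0.5
```

```bash
python3 go.py 7 130 13 B
```

```text
t 18.82 caddy-xy [  8.2 129.2] z 14.8 F [-1.2 -0.6 -0.2] gap 0.50 q6 -1.52
shift [1.2 0.8 1.8] turn [ 0.   0.  -0.4]
```

>>> move_arm(
  commands="30 0 0 0 0 0 0;85 -10 -30 0 0 10 0;104 -65 -65 0 0 20 0;104 -125 -65 0 0 30 0;104 -185 -65 0 0 40 0",
)

```text
t: 19.45
tcp_pos: [0.4541, -0.0707, 0.0803]
tool_rot: [0.369, 0.929, -0.0, 0.001]
force: [1.0, -0.4, -0.1]
finger_gap: 0.497
gripper_force: 0.0
```

```bash
python3 go.py -96 -306 75 A
```

```text
t 19.45 caddy-xy [-97.8 -56.6] z 80.3 F [ 1.  -0.4 -0.1] gap 0.50 q6 -1.21
shift [-163.7 -188.1    5.4] turn [ 0.   0.  49.4]
```

>>> move_arm(
  commands="-38 -44 0 0 0 10 0;-76 -88 0 0 0 20 0;-114 -132 0 0 0 30 0;-152 -175 0 0 0 40 0;-164 -188 0 0 0 49.4 0",
)

```text
t: 20.08
tcp_pos: [0.4463, -0.323, 0.0797]
tool_rot: [0.725, 0.688, -0.0, 0.001]
force: [-1.2, 0.6, -0.2]
finger_gap: 0.496
gripper_force: 0.0
```

```bash
python3 go.py -96 -306 13 A; python3 pots.py top|tail -5
```

```text
t 20.07 caddy-xy [ -93.8 -309. ] z 79.7 F [-1.2  0.6 -0.2] gap 0.50 q6 -0.78
shift [ 3.1 -2.4 66.7] turn [ 0.1  0.1 -0.3]
t 20.07 caddy-xy [ -93.8 -309. ] z 79.7 F [-1.2  0.6 -0.2] gap 0.50 q6 -0.78
blue [217.  171.9] 2285 caddy@.05 [ 73. 126.]
pink [321.7 282.6] 573 caddy@.05 [-219. -157.]
```

>>> move_arm(
  commands="2 -2 25 0 0 0 0;2 -2 66 0 0 0 0;10 -2 66 0 0 0 0;25 -2 66 0 0 0 0;45 -2 66 0 0 0 0",
)

```text
t: 20.75
tcp_pos: [0.447, -0.2733, 0.0148]
tool_rot: [0.722, 0.692, 0.0, 0.001]
force: [0.1, -0.9, -0.6]
finger_gap: 0.504
gripper_force: 0.3
```

>>> move_arm(
  commands="22 0 0 0 0 0 0;44 0 0 0 0 0 0;66 0 0 0 0 0 0;82 0 0 0 0 0 0;90 0 0 0 0 0 0",
)

```text
t: 21.38
tcp_pos: [0.4499, -0.1828, 0.0133]
tool_rot: [0.722, 0.692, -0.0, -0.0]
force: [-0.5, -1.0, 0.2]
finger_gap: 0.5
gripper_force: 0.7
```

```bash
python3 go.py -96 -173 13 A; python3 pots.py side|grep yel
```

```text
t 21.38 caddy-xy [ -96.8 -168.7] z 13.3 F [-0.5 -1.   0.2] gap 0.50 q6 -0.57
shift [-4.3  0.7  0.3] turn [-0.  -0.   0.3]
yellow [338.4 200.5] 186 caddy@.05 [ 168. -131.]
yellow [320.8 221.6] 919 caddy@.05 [  52. -161.]
yellow [280. 287.] 222 caddy@.05 [-220. -264.]
```

>>> move_arm(
  commands="-18 0 0 0 0 0 0;-25 -10 -35 0 0 -10 0;-10 -35 -65 0 0 -20 0;20 -58 -65 0 0 -30 0;37 -58 -65 0 0 -40 0",
)

```text
t: 22.05
tcp_pos: [0.3916, -0.1448, 0.0787]
tool_rot: [0.441, 0.898, 0.0, -0.001]
force: [0.1, -0.1, 0.3]
finger_gap: 0.497
gripper_force: 0.0
```

>>> move_arm(
  commands="0 0 0 0 0 -10 0;0 0 0 0 0 -20 0;0 0 0 0 0 -30 0;0 0 0 0 0 -40 0;0 0 0 0 0 -50 0",
)

```text
t: 22.68
tcp_pos: [0.3942, -0.1467, 0.0783]
tool_rot: [0.019, 1.0, -0.0, 0.0]
force: [-0.1, -0.2, -0.7]
finger_gap: 0.498
gripper_force: 0.0
```

```bash
python3 go.py -155 -131 13 B; python3 pots.py side|grep -e yel -e pink
```

```text
t 22.68 caddy-xy [-154.1 -135.4] z 78.3 F [-0.1 -0.2 -0.7] gap 0.50 q6 -2.16
shift [ 0.9  4.4 65.3] turn [-0.   0.1  0.5]
yellow [338.2 200.4] 183 caddy@.05 [ 168. -130.]
yellow [317.9 222. ] 1068 caddy@.05 [  44. -156.]
yellow [282.  245.4] 256 caddy@.05 [-110. -154.]
yellow [280. 287.] 218 caddy@.05 [-220. -264.]
pink [255.4 268.4] 507 caddy@.05 [-228. -168.]
```

>>> move_arm(
  commands="1 3 25 0 0 0 0;1 3 65 0 0 0 0;0 3 65 0 0 0 0;-15 3 65 0 0 0 0;-35 3 65 0 0 0 0",
)

```text
t: 23.35
tcp_pos: [0.4302, -0.144, 0.0149]
tool_rot: [0.022, 1.0, -0.001, 0.001]
force: [0.8, -1.6, -1.6]
finger_gap: 0.494
gripper_force: 0.3
```

>>> move_arm(
  commands="-22 0 0 0 0 0 0;-44 0 0 0 0 0 0;-66 0 0 0 0 0 0;-88 0 0 0 0 0 0;-110 0 0 0 0 0 0",
)

```text
t: 23.98
tcp_pos: [0.5412, -0.1484, 0.0161]
tool_rot: [0.022, 1.0, -0.001, 0.002]
force: [0.0, -0.3, -0.5]
finger_gap: 0.499
gripper_force: 0.3
```

```bash
python3 go.py 50 -132 13 B; python3 pots.py side|grep -e yel -e pink
```

```text
t 23.98 caddy-xy [  -7.2 -130.1] z 16.1 F [ 0.  -0.3 -0.5] gap 0.50 q6 -1.99
shift [-57.2  -2.1   3.3] turn [-0.1  0.2  0.2]
yellow [338.6 200.6] 182 caddy@.05 [ 168. -132.]
yellow [324.3 221. ] 687 caddy@.05 [  62. -167.]
yellow [280.  286.9] 221 caddy@.05 [-219. -264.]
pink [255.3 268.6] 507 caddy@.05 [-229. -169.]
```

Now push to mid-bay, then retreat and lift clear.

>>> move_arm(
  commands="-20 0 0 0 0 0 0;-38 0 0 0 0 0 0;-52 0 0 0 0 0 0;-60 0 0 0 0 0 0;-64 0 0 0 0 0 0",
)

```text
t: 24.65
tcp_pos: [0.6027, -0.1506, 0.0138]
tool_rot: [0.021, 1.0, -0.0, -0.0]
force: [-0.9, 0.7, 1.1]
finger_gap: 0.499
gripper_force: 0.8
```

>>> move_arm(
  commands="25 0 0 0 0 0 0;45 0 -40 0 0 0 0;90 0 -90 0 0 0 0;120 -50 -130 0 0 0 0;140 -110 -150 0 0 0 0",
)

```text
t: 25.28
tcp_pos: [0.4625, -0.2418, 0.1601]
tool_rot: [0.02, 1.0, -0.0, 0.001]
force: [1.3, -1.4, -0.9]
finger_gap: 0.499
gripper_force: 0.0
```

>>> move_arm(
  commands="30 -50 0 0 0 0 0;30 -100 0 0 0 0 0;30 -150 0 0 0 0 0;30 -150 0 0 0 0 0;30 -150 0 0 0 0 0",
)

```text
t: 25.9
tcp_pos: [0.4263, -0.3895, 0.1577]
tool_rot: [0.022, 1.0, 0.001, -0.0]
force: [0.6, 0.7, 0.2]
finger_gap: 0.502
gripper_force: 0.0
```

```bash
python3 go.py; python3 - <<'E'
from h import *
a=snapshot("top")["image"][120:300,90:350,::-1]; b=snapshot("side")["image"][140:300,180:400,::-1]
f=lambda t,w:np.clip(cv2.resize(t,None,fx=w,fy=w,interpolation=cv2.INTER_CUBIC)*1.5,0,255).astype("uint8")
A=f(a,1.63)[:,:423];A=cv2.resize(A,(400,277));B=cv2.resize(f(b,1.82),(400,291))
A=cv2.resize(snapshot("top")["image"][125:300,90:390,::-1],(800,467),interpolation=cv2.INTER_CUBIC)
cv2.imwrite("pics/f1.png",np.clip(A*1.5,0,255).astype("uint8"))
cv2.imwrite("pics/f2.png",f(b,3.6))
E
```

```text
t 25.90 caddy-xy [-110.5 -376.3] z 157.7 F [0.6 0.7 0.2] gap 0.50 q6 -2.46
```

View pics/f1.png

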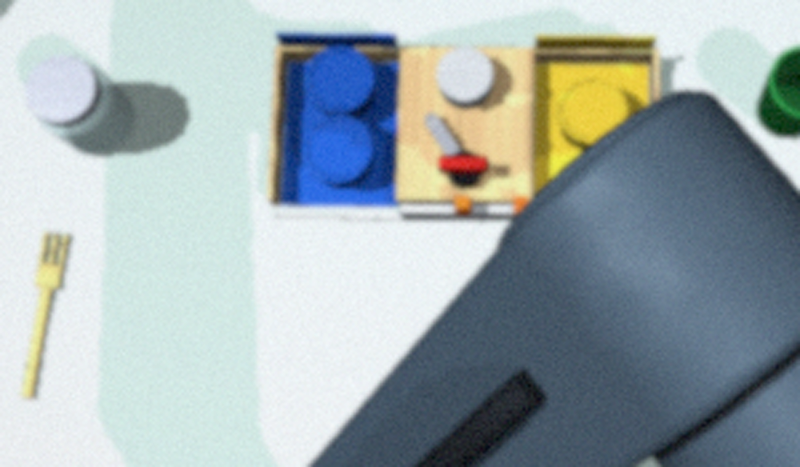

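View pics/f2.png

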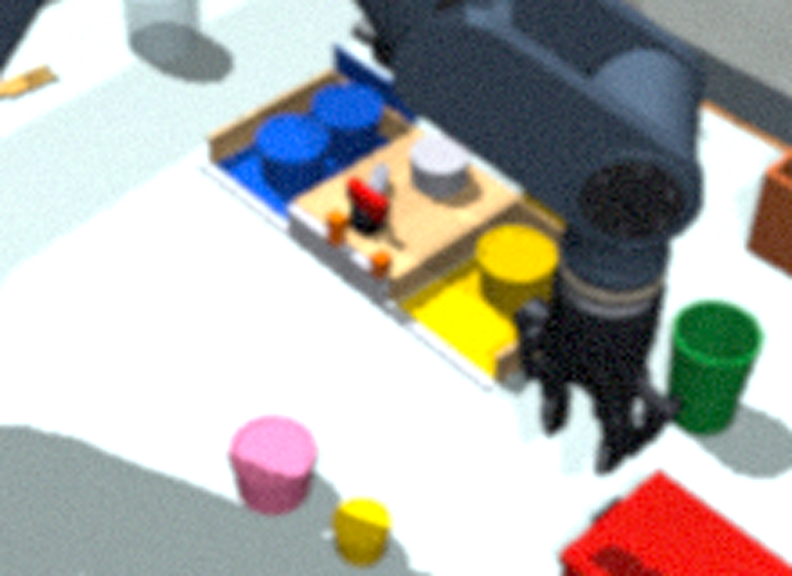

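Both blue pots sit in the blue bay at (340,78) and (340,148), and the yellow pot is in the yellow bay at (595,115). The gate tab (463,204) is at the middle of the block, and the other objects are where they stood. The arm is clear.

```bash
python3 -c "
from station import ticket;print(ticket.sign_off())"
```

```text
the job is handed in; nothing more can be done
None
```

The job is handed in at about 26 s: the knob was turned, the gate slid to its stop at the centre, both blue pots and the yellow pot pushed into their bays, and nothing else was seen to move; the sign-off returned no verdict.

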